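Tare the balance under its closed draft shield

ROBOT

A 6-joint arm with a two-finger parallel gripper is mounted at the origin on a cart in front of the work surface, level with it; the furniture and walls round the work are solid. World frame = base frame: x ahead of the robot, y to its left, z up, the work surface at z = 0. Lengths are in m, angles in rad, forces in N, time in s.
With the tool pointing down it reaches from about 0.375 to 0.825 m from the base axis. Payload 5.5 kg.
Tool frame: the origin (TCP) lies at the very end of the fingers, on their centre line; the grasp point (between the pads) lies 19 mm behind it; z points along the fingers, y is the line along which they close (so a half turn about z gives the same grasp; the last joint's range is limited). The gripper opens to 85 mm and grips with 20 to 120 N. Pads are 22 mm wide; open, the fingers measure 114 mm over their backs; the gripper's body (76 mm by 85 mm) begins 54 mm behind the grasp point. The pads swing forward as they close: fully open they stand 13 mm farther back than shut.
Start: joints at [-1.309, 0.314, -0.047, 1.21, 0, 1.571], TCP at [0.155, -0.58, 0.231] pointing down, gripper open.
Joint ranges: [-2.67, 2.67], [-0.69, 1.73], [-1.03, 1.25], [-2.08, 2.16], [-1.42, 1.45], [-3.14, 3.14]. Speed limits (rad/s): [2.39, 2.39, 3.01, 3.14, 3.14, 3.14].

INTERFACE

Orientations are given as a unit quaternion [x, y, z, w].
In Python, from cell import manip, grab_frame gives the robot as it stands.
- The arm moves only by the shell command python3 -m pendant 'ROWS'. ROWS is JSON, a list of rows, each an object with "travel": the shift along the tool's x, y, z in cm, a list of three; "twist": the turn, a rotation vector about the tool's x, y, z in degrees, a list of three; "fingers": the closure, from -1 (fully open) to 1 (shut). A call has exactly 5 rows; each row shifts and turns the commanded pose from where the row before left it, along the tool's axes as they then stand; what a row does not reach is not made up. A row lasts 1/8 s, in which the tool goes at most 62.5 mm and 10.7 degrees, less where a joint would pass 70% of its speed; a pose out of reach is approached as far as the arm can. A call is refused whole if a number of a shift passes 6.25 or a number of a turn 10.7, either way. A call with a gripper value outside its range is refused whole. The fingers move at their own pace and stop on an object; the grip force is fixed at half the most. Time passes only in rows, so rows that do not move let the fingers close, or fill a call up. It gives the time, the measured TCP pose, the force, the opening and the grip force at its end, in the units of the state.
- manip.sense(): the state, without advancing time (a new reading comes with each control period).
- grab_frame(name): name is "side" or "top" or "wrist"; returns a dict with "img" (480x640x3 uint8, red, green, blue), "depth" (480x640 float32, m along the optical axis (not along the pixel's ray), 0 where there is no reading), "K" (3x3 intrinsics, pixels), "R" (3x3) and "t" (3): a world point X has camera coordinates R X + t; the wrist camera has in their place "hand_eye" (4x4, takes a point from camera to tool coordinates, whose origin is the TCP and whose axes are the flange's). Camera axes: x right, y down, z forward; pixel columns grow to the right and rows downward; lengths in m; the calibration is good to about 2 mm. The wrist camera is an equidistant fisheye: a pixel r from the principal point sees the ray r / f radians off the axis. A picture is of the moment at which its call begins: read the wrist's pose just before it.
- manip.job_done(): hands the job in; it is judged then, once.
The state is a dict: "t": time; "joint_positions": joint angles; "joint_vel": joint speeds; "effort": joint torques, N m; "tcp_pos": TCP position; "ee_rot": TCP orientation; "wrist_force": force on the tool from outside, world axes, zero at the start; "wrist_torque": the same for the moment, N m; "width": finger opening in m; "finger_force": force on a finger pad.
Only numpy, scipy, OpenCV 4.12 (cv2) and the standard library are available. Lean on these libraries where they do the work, as an engineer would, in place of code of your own. Each camera call takes 0.05 s, during which the arm holds its last target. There are 200 camera calls.

TASK

A capped specimen cup stands on the pan of the laboratory balance and is to be tared. With the fingertips, slide the glass top of the draft shield fully shut by its upright tab, so that no draught reaches the pan, and only then press the tare key (the long bar in the middle of the keypad) gently all the way down, let it come up again and withdraw. Leave the cup, the four small square keys and everything round the balance alone.

Things in the scene. Friction and masses are not known exactly. Their poses are not given: they have to be found in the camera images.
- balance: White precision balance, heavy, fixed, 280 mm deep by 210 wide. Origin on the desk, 160 mm behind its front edge; x points from keypad to rear, y left, z up. In front the keypad deck, 47.5 mm high, x -156 to -110 mm; then a sloping display, x -103 to -61, up to 70 mm high; then the chamber of clear panes in a grey frame, x -56 to 120, y -95 to 95 (107 at side grips), frame 194 mm high.
- lid (a joint): Glass top of the draft shield, a pane 150 by 166 mm, its upper side 200 mm above the desk (202 mm at its front strip), that slides along the balance's x: 0 m = shut, grows towards the rear, 0.10 m = end of travel. It takes 1.2 N to slide, stays where it is left, and meets a firm stop when shut.
- lid_tab (a point): Black upright tab on the glass top near its front edge: 64 mm wide (y), 10 mm thick (x), standing 28 mm above the glass. The point is the middle of the upper edge of its rear face, 28 mm above the glass behind it (228 mm above the desk); it moves with the glass top, its axes are those of the balance.
- tare_top (a point): Centre of the upper face of the tare key, a long bar 46 mm (y) by 18 mm (x), in the middle of the keypad; upper face 53.5 mm above the desk, 6 mm above the deck. Axes as the balance.
- tare (a joint): Travel of the tare key: 0 = up, 0.003 m = all the way down. A spring resists with 2 N at the start and 5 N at the end and brings it up again.
- key_l2 (a joint): Travel of the far left small square key, 16 by 16 mm, centre at the balance's x = -137, y = 80 mm, upper face 52 mm above the desk; 0 = up, 0.003 m = down, same spring as the tare key. To be left alone.
- key_l1 (a joint): Travel of the near left small square key, 16 by 16 mm, centre at the balance's x = -137, y = 52 mm, upper face 52 mm above the desk; 0 = up, 0.003 m = down, same spring as the tare key. To be left alone.
- key_r1 (a joint): Travel of the near right small square key, 16 by 16 mm, centre at the balance's x = -137, y = -52 mm, upper face 52 mm above the desk; 0 = up, 0.003 m = down, same spring as the tare key. To be left alone.
- key_r2 (a joint): Travel of the far right small square key, 16 by 16 mm, centre at the balance's x = -137, y = -80 mm, upper face 52 mm above the desk; 0 = up, 0.003 m = down, same spring as the tare key. To be left alone.
- cup_pan: White specimen cup with a screw cap on the pan (steel disc, 86 mm diameter, top 68 mm high, at the balance's x = 20, y = 0 mm) inside the draft shield, 64 mm diameter, 64 mm high, origin at the centre of its underside. Its top is about 132 mm above the desk. Left alone.
- cup_side: A like cup standing on the desk to the right of the balance, 64 mm diameter, 64 mm high, origin at the centre of its underside. Left alone.
- timer: Small white digital timer lying on the desk to the left of the keypad, 66 by 62 by 18 mm, origin at the centre of its underside. Left alone.
- stapler: Blue stapler on the desk at the front right, 128 mm long (its x), 34 wide, 42 high, origin at the centre of its underside. Left alone.
- pen: Ball pen lying on the desk at the right, 145 mm long, origin at the middle of its underside. Left alone.

How it is judged:
By the outcome, as a careful person would: the job done as asked, in the order asked, and still so for the second after the job is handed in, with the robot touching nothing.
It also fails if it takes over 43 s, if anything falls off the work surface, if the arm or the gripper's body presses on something with over 40 N, if the wrist force passes 120 N, or if a joint passes its speed limit or range.

## Working session

There is one attempt and no reset: what is moved stays moved. The work goes in short steps, Python scripts to look and compute and a shell command to move; the robot and the scene stay as the last step left them, time stands still between calls to the robot, and variables do not carry over. Pictures are saved under pics/ and viewed, at most 10 in all, crops included, and the job is handed in when it is done.

```bash
mkdir -p pics
python3 - <<'E'
from cell import manip, grab_frame
import cv2,pickle
s=manip.sense();print(s)
for n in("side","top"):
    f=grab_frame(n);pickle.dump(f,open(f"pics/{n}0.pkl","wb"))
    cv2.imwrite(f"pics/{n}0.png",f["img"][:,:,::-1]);print(n,f["K"].tolist(),f["R"].tolist(),f["t"])
E
```

```text
{'t': 0.0, 'joint_positions': array([-1.30899404e+00,  3.14202226e-01, -4.80852819e-02,  1.21017392e+00,
        3.68259310e-05,  1.57081308e+00]), 'joint_vel': array([-0.00153172, -0.00053791, -0.00083605, -0.00018874,  0.0003007 ,
       -0.00218265]), 'effort': array([ 6.12903750e-04, -5.39588857e+01,  3.39748085e+01,  1.92356331e-02,
        1.57432155e-04,  1.81355961e-05]), 'tcp_pos': array([ 0.15515745, -0.5790017 ,  0.23044609]), 'ee_rot': array([ 9.91445423e-01,  1.30519267e-01, -9.04223357e-05, -8.27830303e-04]), 'wrist_force': array([-1.05522512,  0.13956269, -0.37946282]), 'wrist_torque': array([ 0.01326978, -0.01705144,  0.02822855]), 'finger_force': 0.0, 'width': 0.08499776897687099}
side [[532.2880818793576, 0.0, 325.6684096769084], [0.0, 532.2880818793576, 241.7337346199614], [0.0, 0.0, 1.0]] [[0.9963956953653692, 0.08154062371139326, -0.023382577747534876], [0.028624755746914653, -0.5826877503967495, -0.8121918547338461], [-0.07985137203449932, 0.8085951472908631, -0.5829216466746415]] [-0.49730161  0.04218269  1.36620167]
top [[473.6645918383527, 0.0, 320.4808291173883], [0.0, 473.6645918383527, 236.4237653570652], [0.0, 0.0, 1.0]] [[0.014498527969152773, -0.9996156697717868, 0.02362848775163197], [-0.9820206058040707, -0.018683571810307165, -0.18784688956864484], [0.1882161588783845, -0.020480158473762347, -0.9819140698889876]] [-0.16516005  0.55473988  1.28696295]
```

View pics/top0.png

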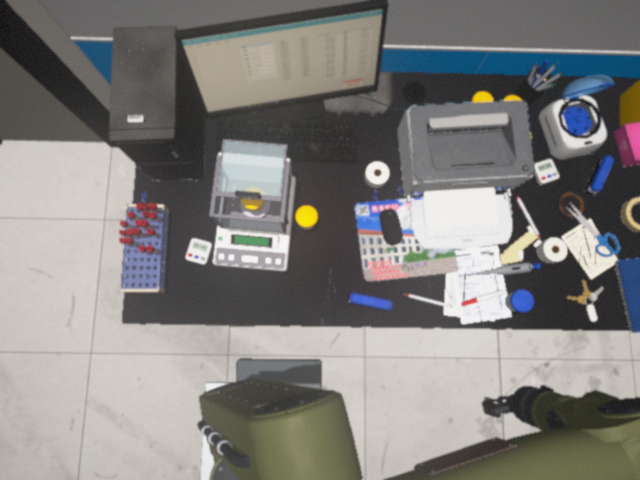

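View pics/side0.png

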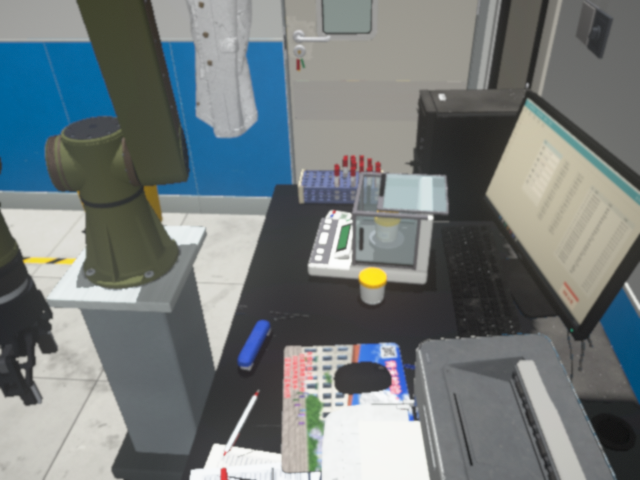

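The top view shows the balance at about (253,205), with its keypad at (252,262) toward the robot, the lid at about (255,160–185) and slid back to the rear, and the timer at (198,251). The side view shows it at (380,230), with the lid overhanging the rear. I'll enlarge both.

Run:
```python
import cv2
a=cv2.imread("pics/top0.png")[130:280,180:320];cv2.imwrite("pics/topc.png",cv2.resize(a,None,fx=4,fy=4,interpolation=cv2.INTER_CUBIC))
a=cv2.imread("pics/side0.png")[160:300,295:460];cv2.imwrite("pics/sidec.png",cv2.resize(a,None,fx=4,fy=4,interpolation=cv2.INTER_CUBIC))
```

```text
(no output)
```

View pics/topc.png

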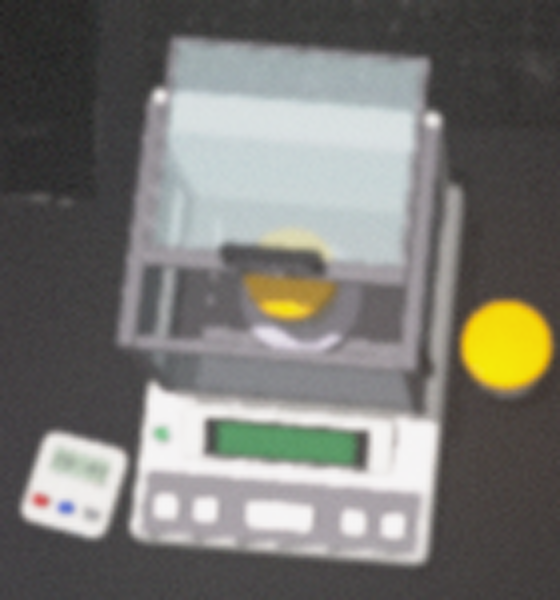

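View pics/sidec.png

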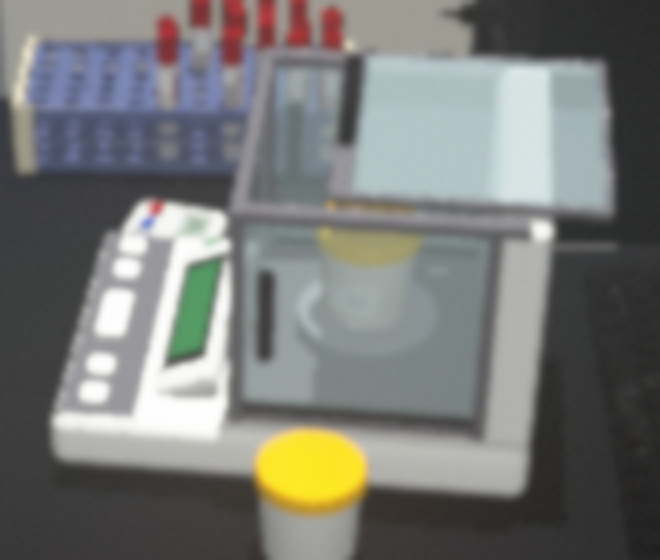

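The top crop shows the keys at (166,507), (205,510), (279,516), (352,522) and (393,525), and the tab from (222,245) to (325,262). In the side crop the keys are at (134,243), (127,267), (114,312), (101,364) and (95,391), with the tab near (348,100). I'll fit the balance pose to both views.

```bash
cat > fit.py <<'E'
import numpy as np,pickle
from scipy.optimize import least_squares
F={n:pickle.load(open(f"pics/{n}0.pkl","rb")) for n in("top","side")}
O={"top":(180,130),"side":(295,160)}
def proj(n,X):
    f=F[n];c=X@f["R"].T+f["t"];p=c@f["K"].T;return p[:,:2]/p[:,2:]
def px(n,P): return np.array(P)/4+O[n]-0.375
B=np.array([[-.137,.080,.052],[-.137,.052,.052],[-.137,0,.0535],[-.137,-.052,.052],[-.137,-.08,.052],[-.056,.095,.194],[-.056,-.095,.194]])
I={"top":px("top",[(166,507),(205,510),(279,516),(352,522),(393,525),(119,347),(416,368)]),
"side":px("side",[(134,243),(127,267),(114,312),(101,364),(95,391),(268,50),(233,212)])}
def W(p,b):
    c,s=np.cos(p[2]),np.sin(p[2]);return b@np.array([[c,-s,0],[s,c,0],[0,0,1]]).T+[p[0],p[1],0]
E
python3 - <<'E'
from fit import *
for S in(["top"],["side"],["top","side"]):
    r=least_squares(lambda p:np.concatenate([(proj(n,W(p,B))-I[n]).ravel() for n in S]),[.6,.2,0],loss="soft_l1")
    print(S,r.x,np.degrees(r.x[2]),np.abs(r.fun).max())
p=r.x;print(r.fun.reshape(-1,2).round(1).tolist())
np.save("pose.npy",p)
for n in F: print(n,"cam",-F[n]["R"].T@F[n]["t"])
for tx in np.arange(-.04,.08,.02):
    for n in F:
        b=np.array([[tx,.032,.228],[tx,-.032,.228],[tx-.01,-.032,.228],[tx,.032,.2],[tx,-.032,.2]])
        print(tx.round(3),n,((proj(n,W(p,b))-O[n]+.375)*4).round().astype(int).tolist())
print("tare",W(p,B[2:3]))
E
```

```text
['top'] [ 0.6276395   0.03325582 -0.06303932] -3.611886766933776 0.6595223476473109
['side'] [ 0.62868896  0.02945498 -0.07072308] -4.05213382922644 0.998125466648105
['top', 'side'] [ 0.62808972  0.03222994 -0.06521949] -3.7368015104554804 1.4330520810059966
[[0.2, -0.3], [0.5, -0.2], [0.4, -0.3], [0.7, -0.2], [0.4, -0.1], [-0.3, -0.5], [0.1, 0.5], [-0.1, -0.2], [0.1, -0.2], [0.3, -0.4], [0.4, -0.6], [0.0, -0.3], [-1.4, -1.3], [-0.9, -0.6]]
top cam [ 0.30493335 -0.12837485  1.37179567]
side cam [ 0.60339479 -1.03957442  0.81902077]
-0.04 top [[211, 316], [314, 324], [313, 340], [218, 327], [319, 335]]
-0.04 side [[280, 45], [270, 99], [252, 98], [279, 87], [269, 143]]
-0.02 top [[215, 285], [318, 293], [316, 309], [222, 296], [322, 304]]
-0.02 side [[315, 47], [306, 101], [288, 100], [313, 89], [305, 145]]
0.0 top [[219, 254], [321, 262], [319, 278], [225, 266], [326, 274]]
0.0 side [[349, 49], [342, 103], [324, 102], [347, 91], [340, 147]]
0.02 top [[222, 223], [324, 231], [323, 247], [229, 236], [329, 244]]
0.02 side [[384, 50], [378, 105], [360, 104], [382, 93], [376, 148]]
0.04 top [[226, 192], [328, 201], [326, 216], [233, 206], [332, 214]]
0.04 side [[419, 52], [415, 107], [396, 106], [416, 94], [412, 150]]
0.06 top [[230, 162], [331, 170], [329, 186], [236, 176], [335, 184]]
0.06 side [[454, 54], [451, 109], [433, 108], [450, 96], [448, 152]]
tare [[0.49138098 0.04115868 0.0535    ]]
```

Both views put the rear face of the tab at balance x ≈ +0.007. The balance sits at (0.628, 0.032), yaw −3.7°. Next I'll lift, align the yaw and shut the fingers.

```bash
python3 -m pendant '[{"travel":[0,0,-3.5],"twist":[0,0,9.4],"fingers":1},{"travel":[0,0,-4],"twist":[0,0,9.4],"fingers":1},{"travel":[3,-4,0],"twist":[0,0,0],"fingers":1},{"travel":[3.4,-4.7,0],"twist":[0,0,0],"fingers":1},{"travel":[3.4,-4.7,0],"twist":[0,0,0],"fingers":1}]'
cat > go.py <<'E'
import sys
from fit import *
from cell import manip
from scipy.spatial.transform import Rotation as Rr
def to(b):
    s=manip.sense();R=Rr.from_quat(s["ee_rot"]);p=np.load("pose.npy")
    d=R.inv().apply(W(p,np.array([b]))[0]-s["tcp_pos"])*100
    T=Rr.from_euler("z",p[2])*Rr.from_quat([1,0,0,0])
    c=Rr.from_euler("z",-p[2]).apply(s["tcp_pos"]-[p[0],p[1],0])
    print("t",round(s["t"],2),"bal",c.round(4),"tool cm",d.round(2),"twist",(R.inv()*T).as_rotvec(degrees=True).round(2),"F",s["wrist_force"].round(1),"w",round(s["width"],4))
if __name__=="__main__": to([float(a) for a in sys.argv[1:4]])
E
python3 go.py .035 0 .30
```

```text
t: 0.72
tcp_pos: [0.2626, -0.4509, 0.3059]
ee_rot: [0.999, -0.034, -0.0, -0.0]
wrist_force: [1.2, 0.1, -0.4]
width: 0.0
finger_force: 0.0
t 0.72 bal [-0.3332 -0.506   0.3059] tool cm [ 36.72 -50.67   0.61] twist [-0.03  0.01 -0.12] F [ 1.2  0.1 -0.4] w 0.0
```

```bash
python3 -m pendant '[{"travel":[3.4,-4.7,0],"twist":[0,0,0],"fingers":1},{"travel":[3.4,-4.7,0],"twist":[0,0,0],"fingers":1},{"travel":[3.4,-4.7,0],"twist":[0,0,0],"fingers":1},{"travel":[3.4,-4.7,0],"twist":[0,0,0],"fingers":1},{"travel":[3.4,-4.7,0],"twist":[0,0,0],"fingers":1}]' >/dev/null
python3 -m pendant '[{"travel":[3.4,-4.7,0],"twist":[0,0,0],"fingers":1},{"travel":[3.4,-4.7,0],"twist":[0,0,0],"fingers":1},{"travel":[3.4,-4.7,0],"twist":[0,0,0],"fingers":1},{"travel":[2,-2,0],"twist":[0,0,0],"fingers":1},{"travel":[0,0,0],"twist":[0,0,0],"fingers":1}]'
python3 go.py .035 0 .30
python3 - <<'E'
from cell import grab_frame,manip
import cv2,pickle
f=grab_frame("wrist");pickle.dump((f,manip.sense()),open("pics/w1.pkl","wb"));cv2.imwrite("pics/w1.png",f["img"][:,:,::-1]);print(f["K"],f["hand_eye"].round(3))
E
```

```text
t: 1.98
tcp_pos: [0.5804, -0.0749, 0.3052]
ee_rot: [0.999, -0.032, -0.001, -0.0]
wrist_force: [-0.6, 0.3, 0.2]
width: 0.0001
finger_force: 0.0
t 1.98 bal [-0.0406 -0.11    0.3052] tool cm [  7.58 -10.99   0.51] twist [-0.01  0.08  0.11] F [-0.6  0.3  0.2] w 0.0001
[[371.64829954   0.         322.28011366]
 [  0.         371.64829954 234.34864862]
 [  0.           0.           1.        ]] [[-0.    -0.957 -0.29   0.075]
 [ 1.    -0.     0.    -0.   ]
 [-0.    -0.29   0.957 -0.143]
 [ 0.     0.     0.     1.   ]]
```

View pics/w1.png

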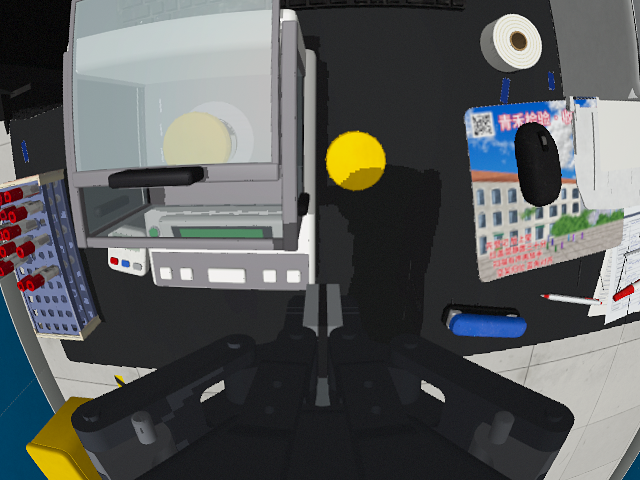

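The wrist view shows the keys at (166,273), (186,273), (227,275), (269,276) and (287,276), and the tab from (110,173) to (204,184). I'll check the pose against it.

```bash
cat > wr.py <<'E'
from fit import *
from scipy.spatial.transform import Rotation as Rr
def wp(X,f,s):
    R=Rr.from_quat(s["ee_rot"]).as_matrix();T=(X-s["tcp_pos"])@R
    H=f["hand_eye"];c=(T-H[:3,3])@H[:3,:3]
    r=np.hypot(c[:,0],c[:,1]);th=np.arctan2(r,c[:,2]);K=f["K"]
    return np.c_[c[:,0]/r*th*K[0,0]+K[0,2],c[:,1]/r*th*K[1,1]+K[1,2]]
E
python3 - <<'E'
from wr import *
f,s=pickle.load(open("pics/w1.pkl","rb"));p=np.load("pose.npy")
m=np.array([(166,273),(186,273),(227,275),(269,276),(287,276)])
print(wp(W(p,B[:5]),f,s).round(1).tolist())
r=least_squares(lambda q:(wp(W(q,B[:5]),f,s)-m).ravel(),p);print(r.x,np.degrees(r.x[2]))
for q in(p,r.x):
  for tx in(0,.007,.014):
    b=np.array([[tx,.032,.228],[tx,-.032,.228],[tx-.01,.032,.228],[tx-.01,-.032,.228],[tx,-.032,.2]]);print(tx,wp(W(q,b),f,s).round().tolist())
E
python3 go.py .035 0 .30
```

```text
[[167.1, 273.3], [187.8, 274.0], [228.3, 275.4], [271.8, 275.6], [295.7, 275.7]]
[ 0.62836132  0.03561983 -0.0703884 ] -4.03295807408424
0 [[110.0, 187.0], [196.0, 183.0], [111.0, 202.0], [197.0, 199.0], [209.0, 177.0]]
0.007 [[109.0, 177.0], [195.0, 172.0], [110.0, 192.0], [196.0, 188.0], [208.0, 167.0]]
0.014 [[108.0, 167.0], [194.0, 161.0], [109.0, 181.0], [195.0, 177.0], [208.0, 157.0]]
0 [[106.0, 187.0], [191.0, 184.0], [107.0, 201.0], [192.0, 199.0], [204.0, 177.0]]
0.007 [[105.0, 177.0], [190.0, 173.0], [106.0, 191.0], [191.0, 188.0], [203.0, 167.0]]
0.014 [[104.0, 167.0], [189.0, 161.0], [105.0, 181.0], [190.0, 177.0], [203.0, 157.0]]
t 2.02 bal [-0.0414 -0.1111  0.3054] tool cm [  7.65 -11.1    0.53] twist [0.01 0.1  0.03] F [-0.1  0.1  0.4] w -0.0002
```

```bash
python3 -m pendant '[{"travel":[3,-3.7,0],"twist":[0,0,0],"fingers":1},{"travel":[3,-3.7,0],"twist":[0,0,0],"fingers":1},{"travel":[2.2,-3.7,0],"twist":[0,0,0],"fingers":1},{"travel":[0,0,3],"twist":[0,0,0],"fingers":1},{"travel":[0,0,2],"twist":[0,0,0],"fingers":1}]'
python3 go.py .04 0 .212
```

```text
t: 2.65
tcp_pos: [0.6661, -0.0002, 0.2554]
ee_rot: [1.0, -0.006, -0.001, -0.013]
wrist_force: [-1.0, 0.2, -0.1]
width: 0.0001
finger_force: 0.0
t 2.65 bal [ 0.04   -0.0299  0.2554] tool cm [ 0.16 -2.87  4.42] twist [-1.48  0.15  3.02] F [-1.   0.2 -0.1] w 0.0001
```

```bash
python3 -m pendant '[{"travel":[0,0,0],"twist":[0,0,0],"fingers":1},{"travel":[0,0,0],"twist":[0,0,0],"fingers":1},{"travel":[0,0,0],"twist":[0,0,0],"fingers":1},{"travel":[0,0,0],"twist":[0,0,0],"fingers":1},{"travel":[0,0,0],"twist":[0,0,0],"fingers":1}]'
python3 go.py .04 0 .212; python3 -c "
from cell import manip;print(manip.sense()['joint_positions'])"
```

```text
t: 3.28
tcp_pos: [0.6672, 0.001, 0.2572]
ee_rot: [1.0, -0.006, 0.0, -0.013]
wrist_force: [0.4, -0.5, 0.4]
width: 0.0002
finger_force: 0.0
t 3.27 bal [ 0.041  -0.0286  0.2572] tool cm [ 0.05 -2.75  4.6 ] twist [-1.5   0.02  3.09] F [ 0.4 -0.5  0.4] w 0.0002
[-0.01153899  0.43780887  0.18917261  1.32180698  0.02621135  3.14134754]
```

Joint 6 sits at its limit (3.14), so this yaw is not available here. A half turn gives the same grasp, with the camera on the robot side, which also suits the press. I'll lift and turn.

```bash
python3 -m pendant '[{"travel":[0,0,-2],"twist":[0,0,-10.4],"fingers":1},{"travel":[0,0,-2],"twist":[0,0,-10.4],"fingers":1},{"travel":[0,0,0],"twist":[0,0,-10.4],"fingers":1},{"travel":[0,0,0],"twist":[0,0,-10.4],"fingers":1},{"travel":[0,0,0],"twist":[0,0,-10.4],"fingers":1}]'
python3 -m pendant '[{"travel":[0,0,0],"twist":[0,0,-10.4],"fingers":1},{"travel":[0,0,0],"twist":[0,0,-10.4],"fingers":1},{"travel":[0,0,0],"twist":[0,0,-10.4],"fingers":1},{"travel":[0,0,0],"twist":[0,0,-10.4],"fingers":1},{"travel":[0,0,0],"twist":[0,0,-10.4],"fingers":1}]' >/dev/null
python3 -m pendant '[{"travel":[0,0,0],"twist":[0,0,-10.4],"fingers":1},{"travel":[0,0,0],"twist":[0,0,-10.4],"fingers":1},{"travel":[0,0,0],"twist":[0,0,-10.4],"fingers":1},{"travel":[0,0,0],"twist":[0,0,-10.4],"fingers":1},{"travel":[0,0,0],"twist":[0,0,-10.4],"fingers":1}]'
sed -i 's/Rr.from_quat(\[1,0,0,0\])/Rr.from_quat([0,1,0,0])/' go.py
python3 go.py .04 0 .29; python3 -c "
from cell import manip;print(manip.sense()['joint_positions'])"
```

```text
t: 3.9
tcp_pos: [0.667, 0.0, 0.297]
ee_rot: [0.9, 0.436, 0.006, -0.012]
wrist_force: [-0.2, -0.5, -0.2]
width: 0.0001
finger_force: 0.0
t: 5.15
tcp_pos: [0.667, 0.0, 0.2969]
ee_rot: [0.21, 0.978, 0.013, -0.003]
wrist_force: [-0.2, -0.8, 0.1]
width: 0.0002
finger_force: 0.0
t 5.15 bal [ 0.0409 -0.0296  0.2969] tool cm [1.12 2.72 0.77] twist [  1.47  -0.36 -20.56] F [-0.2 -0.8  0.1] w 0.0002
[-0.01295179  0.43525727  0.27410801  1.40994184  0.02620059  0.41107962]
```

```bash
python3 -m pendant '[{"travel":[0,0,0],"twist":[0.7,-0.2,-10.3],"fingers":1},{"travel":[0,0,0],"twist":[0.7,-0.2,-10.3],"fingers":1},{"travel":[0,3,0],"twist":[0,0,0],"fingers":1},{"travel":[0,0,3],"twist":[0,0,0],"fingers":1},{"travel":[0,0,0],"twist":[0,0,0],"fingers":1}]'
python3 go.py .04 0 .212
```

```text
t: 5.78
tcp_pos: [0.6676, 0.0302, 0.2646]
ee_rot: [0.035, 0.999, 0.0, -0.002]
wrist_force: [-0.3, 0.2, 0.6]
width: 0.0001
finger_force: 0.0
t 5.78 bal [0.0396 0.0006 0.2646] tool cm [-0.06 -0.06  5.26] twist [ 0.02 -0.22 -0.27] F [-0.3  0.2  0.6] w 0.0001
```

```bash
python3 -m pendant '[{"travel":[0,0,2.5],"twist":[0,0,0],"fingers":1},{"travel":[0,0,1.6],"twist":[0,0,0],"fingers":1},{"travel":[0,0,1],"twist":[0,0,0],"fingers":1},{"travel":[0,0,0],"twist":[0,0,0],"fingers":1},{"travel":[0,0,0],"twist":[0,0,0],"fingers":1}]'
python3 go.py .04 0 .212
python3 - <<'E'
from cell import grab_frame,manip
import cv2,pickle
f=grab_frame("side");pickle.dump(f,open("pics/s2.pkl","wb"));cv2.imwrite("pics/s2.png",cv2.resize(f["img"][130:280,300:480,::-1],None,fx=4,fy=4,interpolation=cv2.INTER_CUBIC))
E
```

```text
t: 6.4
tcp_pos: [0.6695, 0.0299, 0.2166]
ee_rot: [0.035, 0.999, 0.001, 0.001]
wrist_force: [-0.2, 0.2, 0.8]
width: 0.0
finger_force: 0.0
t 6.4 bal [0.0415 0.0004 0.2166] tool cm [ 0.15 -0.04  0.46] twist [ 0.06  0.09 -0.32] F [-0.2  0.2  0.8] w 0.0
```

View pics/s2.png

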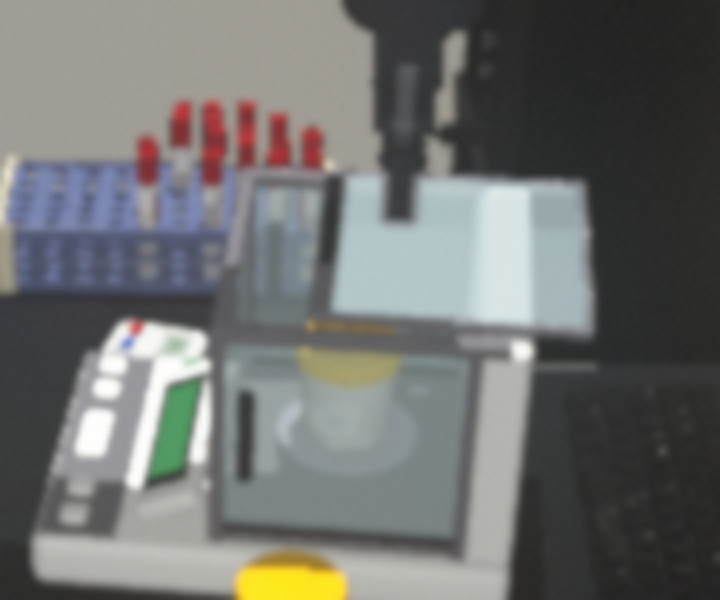

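The side crop shows the fingertips at (400,215), just above the glass and about 2 cm behind the tab at (330,220). I'll start the push.

```bash
python3 -m pendant '[{"travel":[1,0,0.3],"twist":[0,0,0],"fingers":1},{"travel":[1,0,0],"twist":[0,0,0],"fingers":1},{"travel":[1,0,0],"twist":[0,0,0],"fingers":1},{"travel":[1,0,0],"twist":[0,0,0],"fingers":1},{"travel":[0.5,0,0],"twist":[0,0,0],"fingers":1}]'
python3 go.py 0 0 .213
python3 -m pendant '[{"travel":[0.6,0,0],"twist":[0,0,0],"fingers":1},{"travel":[0.6,0,0],"twist":[0,0,0],"fingers":1},{"travel":[0.3,0,0],"twist":[0,0,0],"fingers":1},{"travel":[0,0,0],"twist":[0,0,0],"fingers":1},{"travel":[0,0,0],"twist":[0,0,0],"fingers":1}]'
python3 go.py -.03 0 .213
python3 - <<'E'
from cell import grab_frame,manip
import cv2,pickle
s=manip.sense();f=grab_frame("wrist");pickle.dump((f,s),open("pics/w2.pkl","wb"));cv2.imwrite("pics/w2.png",f["img"][:,:,::-1])
E
```

```text
t: 7.08
tcp_pos: [0.6236, 0.0332, 0.2131]
ee_rot: [0.035, 0.999, 0.0, 0.001]
wrist_force: [1.6, -0.4, -0.9]
width: 0.0003
finger_force: 0.6
t 7.08 bal [-0.0046  0.0006  0.2131] tool cm [-0.46 -0.06  0.01] twist [ 0.06  0.06 -0.31] F [ 1.6 -0.4 -0.9] w 0.0003
t: 7.7
tcp_pos: [0.609, 0.0342, 0.2125]
ee_rot: [0.035, 0.999, 0.001, -0.0]
wrist_force: [-0.2, -0.3, 0.2]
width: -0.0
finger_force: 0.0
t 7.7 bal [-0.0191  0.0007  0.2125] tool cm [ 1.09 -0.08 -0.05] twist [ 0.06 -0.01 -0.31] F [-0.2 -0.3  0.2] w -0.0
```

View pics/w2.png

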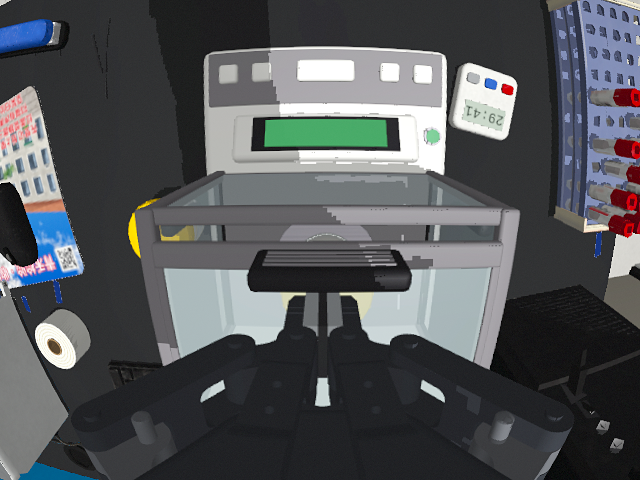

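The wrist view shows the tab at (330,270) against the fingertips, with the lid's front strip (rows 240–265) still about 15 px short of the frame's front bar (row 225). I'll keep pushing in small steps.

```bash
python3 -m pendant '[{"travel":[0.4,0,0],"twist":[0,0,0],"fingers":1},{"travel":[0.4,0,0],"twist":[0,0,0],"fingers":1},{"travel":[0.2,0,0],"twist":[0,0,0],"fingers":1},{"travel":[0,0,0],"twist":[0,0,0],"fingers":1},{"travel":[0,0,0],"twist":[0,0,0],"fingers":1}]'
python3 go.py -.03 0 .213
python3 -m pendant '[{"travel":[0.2,0,0],"twist":[0,0,0],"fingers":1},{"travel":[0.2,0,0],"twist":[0,0,0],"fingers":1},{"travel":[0.1,0,0],"twist":[0,0,0],"fingers":1},{"travel":[0,0,0],"twist":[0,0,0],"fingers":1},{"travel":[0,0,0],"twist":[0,0,0],"fingers":1}]'
python3 go.py -.03 0 .213
```

```text
t: 8.38
tcp_pos: [0.5992, 0.0349, 0.2129]
ee_rot: [0.035, 0.999, 0.001, 0.0]
wrist_force: [0.2, 1.1, -0.3]
width: -0.0001
finger_force: 0.0
t 8.38 bal [-0.029   0.0008  0.2129] tool cm [ 0.1  -0.08 -0.01] twist [ 0.06  0.03 -0.31] F [ 0.2  1.1 -0.3] w -0.0001
t: 9.0
tcp_pos: [0.5942, 0.0353, 0.2128]
ee_rot: [0.035, 0.999, 0.001, 0.0]
wrist_force: [-0.4, -0.4, 0.5]
width: 0.0002
finger_force: 0.1
t 9.0 bal [-0.034   0.0008  0.2128] tool cm [-0.4  -0.08 -0.02] twist [ 0.06  0.02 -0.31] F [-0.4 -0.4  0.5] w 0.0002
```

```bash
python3 -m pendant '[{"travel":[0.2,0,0],"twist":[0,0,0],"fingers":1},{"travel":[0.2,0,0],"twist":[0,0,0],"fingers":1},{"travel":[0.1,0,0],"twist":[0,0,0],"fingers":1},{"travel":[0,0,0],"twist":[0,0,0],"fingers":1},{"travel":[0,0,0],"twist":[0,0,0],"fingers":1}]'
python3 go.py -.03 0 .213
python3 - <<'E'
from cell import grab_frame,manip
import cv2,pickle
s=manip.sense();f=grab_frame("wrist");pickle.dump((f,s),open("pics/w3.pkl","wb"));cv2.imwrite("pics/w3.png",cv2.resize(f["img"][150:310,130:350,::-1],None,fx=3.5,fy=3.5,interpolation=cv2.INTER_CUBIC))
E
```

```text
t: 9.62
tcp_pos: [0.5937, 0.0353, 0.213]
ee_rot: [0.035, 0.999, 0.0, 0.004]
wrist_force: [15.4, -0.8, -10.0]
width: 0.0001
finger_force: 7.5
t 9.62 bal [-0.0345  0.0008  0.213 ] tool cm [-0.45 -0.08  0.  ] twist [ 0.05  0.48 -0.33] F [ 15.4  -0.8 -10. ] w 0.0001
```

View pics/w3.png

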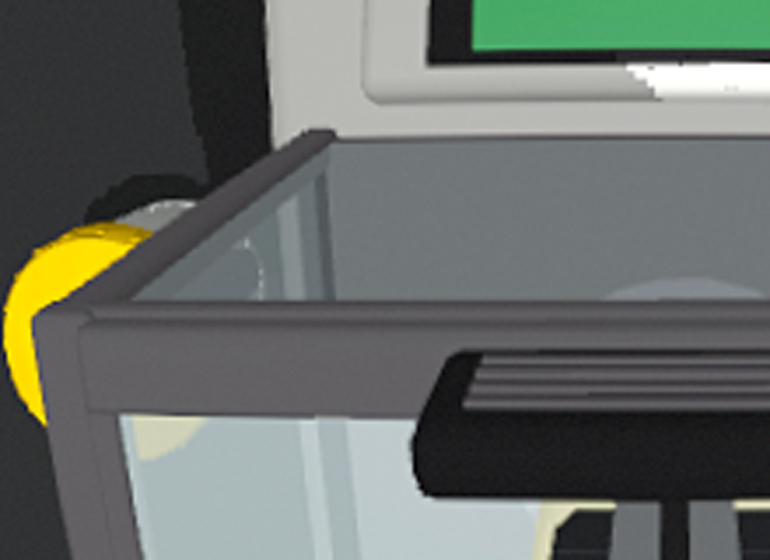

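The lid is against its stop: 15 N, no further motion, and the crop shows the strip (rows 320–410) closed up to the frame bar at row 310. I'll back off, rise and move over the tare key.

```bash
python3 -m pendant '[{"travel":[-0.5,0,0],"twist":[0,0,0],"fingers":1},{"travel":[-0.8,0,0],"twist":[0,0,0],"fingers":1},{"travel":[0,0,0],"twist":[0,0,0],"fingers":1},{"travel":[0,0,-3],"twist":[0,0,0],"fingers":1},{"travel":[0,0,-4],"twist":[0,0,0],"fingers":1}]'
python3 -m pendant '[{"travel":[0,0,0],"twist":[0,0,0],"fingers":1},{"travel":[3.5,0,0],"twist":[0,0,0],"fingers":1},{"travel":[4.5,0,0],"twist":[0,0,0],"fingers":1},{"travel":[3,0,0],"twist":[0,0,0],"fingers":1},{"travel":[0,0,0],"twist":[0,0,0],"fingers":1}]'
python3 go.py -.137 0 .10
python3 - <<'E'
from cell import grab_frame,manip
import cv2,pickle
s=manip.sense();f=grab_frame("wrist");pickle.dump((f,s),open("pics/w4.pkl","wb"));cv2.imwrite("pics/w4.png",f["img"][:,:,::-1])
E
```

```text
t: 10.3
tcp_pos: [0.601, 0.0346, 0.2824]
ee_rot: [0.035, 0.999, 0.0, -0.001]
wrist_force: [0.5, 0.8, 0.9]
width: -0.0
finger_force: 0.0
t: 10.92
tcp_pos: [0.4902, 0.0425, 0.2823]
ee_rot: [0.035, 0.999, 0.0, -0.0]
wrist_force: [-0.5, 0.6, 0.3]
width: 0.0002
finger_force: 0.0
t 10.93 bal [-0.1382  0.0012  0.2823] tool cm [-0.14 -0.14 18.23] twist [ 0.05 -0.04 -0.28] F [-0.5  0.6  0.3] w 0.0002
```

View pics/w4.png

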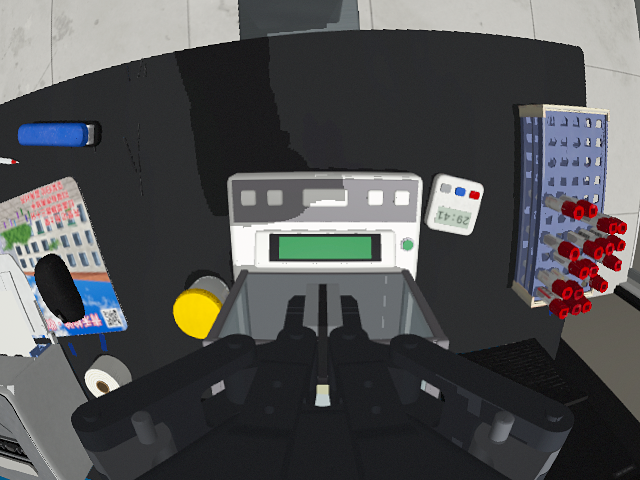

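The wrist view shows the keys at (248,198), (275,198), tare (325,197), (376,198) and (401,198). I'll refit the tare centre from these.

Run:
```python
from wr import *
f,s=pickle.load(open("pics/w4.pkl","rb"));p=np.load("pose.npy")
m=np.array([(401,198),(376,198),(325,197),(275,198),(248,198)])
print(wp(W(p,B[:5]),f,s).round(1).tolist())
r=least_squares(lambda q:(wp(W(q,B[:5]),f,s)-m).ravel(),p);print(r.x,np.degrees(r.x[2]),r.fun.round(1))
print(W(r.x,B[2:3]),W(p,B[2:3]),s["tcp_pos"])
```

```text
[[397.8, 197.8], [371.1, 197.7], [320.5, 198.0], [269.9, 198.2], [243.4, 198.6]]
[ 0.6281091   0.03626985 -0.06991429] -4.005793752635863 [ 1.1 -0.  -0.4 -0.3  0.1  0.7 -0.6 -0.3 -0.2 -0. ]
[[0.4914438 0.0458403 0.0535   ]] [[0.49138098 0.04115868 0.0535    ]] [0.49022143 0.04245107 0.28234822]
```

```bash
python3 -m pendant '[{"travel":[-0.1,-0.1,5],"twist":[0,0,0],"fingers":1},{"travel":[0,0,5],"twist":[0,0,0],"fingers":1},{"travel":[0,0,3],"twist":[0,0,0],"fingers":1},{"travel":[0,0,1],"twist":[0,0,0],"fingers":1},{"travel":[0,0,0],"twist":[0,0,0],"fingers":1}]'
python3 go.py -.137 0 .0535
```

```text
t: 11.6
tcp_pos: [0.4939, 0.0414, 0.1425]
ee_rot: [0.035, 0.999, 0.0, -0.0]
wrist_force: [-0.2, -0.4, 0.9]
width: 0.0002
finger_force: 0.0
t 11.6 bal [-0.1345  0.0004  0.1425] tool cm [ 0.24 -0.05  8.9 ] twist [ 0.05 -0.01 -0.32] F [-0.2 -0.4  0.9] w 0.0002
```

```bash
python3 -m pendant '[{"travel":[0.2,0.3,3],"twist":[0,0,0],"fingers":1},{"travel":[0,0,3],"twist":[0,0,0],"fingers":1},{"travel":[0,0,1.7],"twist":[0,0,0],"fingers":1},{"travel":[0,0,0],"twist":[0,0,0],"fingers":1},{"travel":[0,0,0],"twist":[0,0,0],"fingers":1}]'
python3 go.py -.137 0 .0535
```

```text
t: 12.22
tcp_pos: [0.4933, 0.0448, 0.0673]
ee_rot: [0.035, 0.999, 0.001, 0.002]
wrist_force: [-0.5, -0.5, -0.4]
width: 0.0001
finger_force: 0.0
t 12.22 bal [-0.1353  0.0037  0.0673] tool cm [ 0.17 -0.38  1.38] twist [ 0.08  0.17 -0.31] F [-0.5 -0.5 -0.4] w 0.0001
```

```bash
python3 -m pendant '[{"travel":[0.2,0,0.6],"twist":[0,0,0],"fingers":1},{"travel":[0,0,0.4],"twist":[0,0,0],"fingers":1},{"travel":[0,0,0.2],"twist":[0,0,0],"fingers":1},{"travel":[0,0,0],"twist":[0,0,0],"fingers":1},{"travel":[0,0,0],"twist":[0,0,0],"fingers":1}]'
python3 go.py -.137 0 .0535
```

```text
t: 12.85
tcp_pos: [0.4899, 0.0448, 0.0538]
ee_rot: [0.035, 0.999, 0.0, 0.0]
wrist_force: [0.0, -0.0, 0.5]
width: 0.0001
finger_force: 0.0
t 12.85 bal [-0.1387  0.0035  0.0538] tool cm [-0.18 -0.35  0.03] twist [ 0.06  0.04 -0.31] F [ 0.  -0.   0.5] w 0.0001
```

```bash
python3 -m pendant '[{"travel":[0,0,0.1],"twist":[0,0,0],"fingers":1},{"travel":[0,0,0.1],"twist":[0,0,0],"fingers":1},{"travel":[0,0,0],"twist":[0,0,0],"fingers":1},{"travel":[0,0,0],"twist":[0,0,0],"fingers":1},{"travel":[0,0,0],"twist":[0,0,0],"fingers":1}]'
python3 go.py -.137 0 .0535
```

```text
t: 13.48
tcp_pos: [0.4899, 0.0448, 0.0518]
ee_rot: [0.035, 0.999, 0.0, 0.0]
wrist_force: [-0.7, 1.6, 3.5]
width: 0.0004
finger_force: 1.8
t 13.47 bal [-0.1387  0.0035  0.0518] tool cm [-0.17 -0.35 -0.17] twist [ 0.06  0.05 -0.31] F [-0.7  1.6  3.5] w 0.0004
```

```bash
python3 -m pendant '[{"travel":[0,0,0.1],"twist":[0,0,0],"fingers":1},{"travel":[0,0,0.05],"twist":[0,0,0],"fingers":1},{"travel":[0,0,0],"twist":[0,0,0],"fingers":1},{"travel":[0,0,0],"twist":[0,0,0],"fingers":1},{"travel":[0,0,0],"twist":[0,0,0],"fingers":1}]'
```

```text
t: 14.1
tcp_pos: [0.49, 0.0448, 0.0505]
ee_rot: [0.035, 0.999, 0.0, 0.0]
wrist_force: [-2.1, 0.2, 7.8]
width: 0.0001
finger_force: 3.6
```

```bash
python3 -m pendant '[{"travel":[0,0,0.05],"twist":[0,0,0],"fingers":1},{"travel":[0,0,0.05],"twist":[0,0,0],"fingers":1},{"travel":[0,0,0],"twist":[0,0,0],"fingers":1},{"travel":[0,0,0],"twist":[0,0,0],"fingers":1},{"travel":[0,0,0],"twist":[0,0,0],"fingers":1}]'
```

```text
t: 14.72
tcp_pos: [0.49, 0.0448, 0.0504]
ee_rot: [0.035, 0.999, 0.001, 0.001]
wrist_force: [-4.4, 0.0, 16.6]
width: -0.0001
finger_force: 8.4
```

The key is all the way down: z no longer moves and the force rises above the spring's 5 N. I'll release it and withdraw.

```bash
python3 -m pendant '[{"travel":[0,0,-0.3],"twist":[0,0,0],"fingers":1},{"travel":[0,0,-0.5],"twist":[0,0,0],"fingers":1},{"travel":[0,0,-3],"twist":[0,0,0],"fingers":1},{"travel":[0,0,-5],"twist":[0,0,0],"fingers":1},{"travel":[0,0,-5],"twist":[0,0,0],"fingers":1}]'
python3 -m pendant '[{"travel":[0,0,-5],"twist":[0,0,0],"fingers":1},{"travel":[0,0,-5],"twist":[0,0,0],"fingers":1},{"travel":[0,0,0],"twist":[0,0,0],"fingers":1},{"travel":[0,0,0],"twist":[0,0,0],"fingers":1},{"travel":[0,0,0],"twist":[0,0,0],"fingers":1}]'
python3 - <<'E'
from cell import grab_frame,manip
import cv2
f=grab_frame("side");cv2.imwrite("pics/s5.png",cv2.resize(f["img"][130:280,290:470,::-1],None,fx=4,fy=4,interpolation=cv2.INTER_CUBIC))
E
```

```text
t: 15.35
tcp_pos: [0.489, 0.0446, 0.1881]
ee_rot: [0.035, 0.999, 0.0, -0.0]
wrist_force: [2.1, 0.5, 0.8]
width: 0.0
finger_force: 0.0
t: 15.98
tcp_pos: [0.4887, 0.0445, 0.2855]
ee_rot: [0.035, 0.999, 0.0, -0.001]
wrist_force: [-0.3, -0.0, -0.6]
width: 0.0
finger_force: 0.0
```

View pics/s5.png

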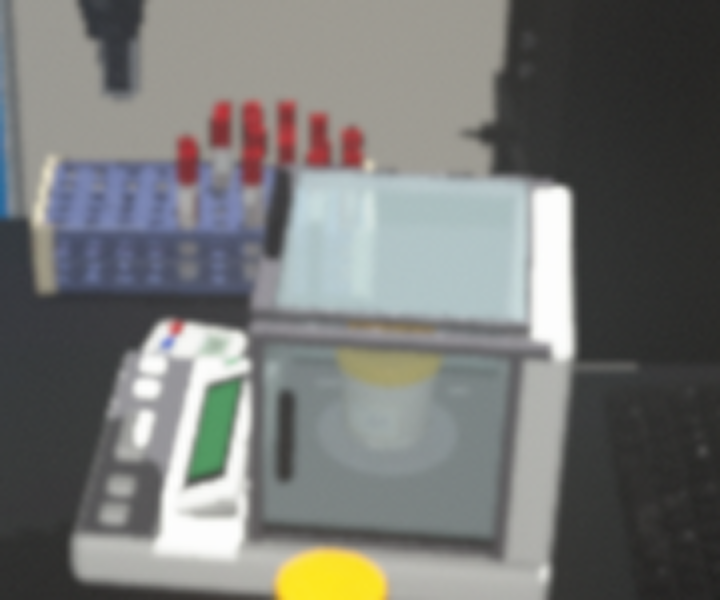

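The lid covers the whole chamber, with the tab at (275,215) by the front bar. The tare key at (135,430) is up, the cup is in place and the gripper is clear, so I'll hand the job in.

```bash
python3 -c "
from cell import manip;print(manip.job_done())"
```

```text
the job is handed in; nothing more can be done
None
```

The glass top is slid fully shut against its stop, the tare key was then pressed all the way down and came up again, and the arm is withdrawn clear; the job was handed in at about 16 s (no verdict was shown).

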